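# Put the film box away in the push-latch cabinet

### The arm

A 7-joint arm with a two-finger parallel gripper is mounted at the origin on a cart in front of the work surface, level with it; the furniture and walls round the work are solid. World frame = base frame: x ahead of the robot, y to its left, z up, the work surface at z = 0. Lengths are in mm, angles in rad, forces in N, time in s.
With the tool pointing down it reaches from about 425 to 825 mm from the base axis. Payload 3.6 kg.
Tool frame: the origin (TCP) lies on the centre line of the jaws, within the pads' length; the fingertips stand 19 mm ahead of it and the grasp point (between the pads) is the TCP (tip_reach is the z of the fingertips in the tool frame, in mm); z points along the fingers, y is the direction in which the jaws open and shut (so a half turn about z gives the same grasp; the last joint's range is limited). The gripper opens to 85 mm and grips with 20 to 120 N. Pads are 22 mm wide; open, the fingers measure 114 mm over their backs; the gripper's body (76 mm by 85 mm) begins 54 mm behind the grasp point. The pads swing forward as they close: fully open they stand 13 mm farther back than shut.
Start: joints at [1.317, 0.615, -0.013, 1.423, 0.008, 1.103, -0.04], TCP at [146.173, -633.323, 250.297] pointing down, gripper open.
Joint ranges: [-3.12, 3.12], [-0.3, 2.06], [-1.34, 1.32], [0.26, 2.42], [-1.36, 4.5], [0.01, 1.98], [-2.84, 2.84]. Speed limits (rad/s): [2.79, 2.79, 3.14, 3.14, 3.14, 3.14, 3.14].

### API

Orientations are given as a unit quaternion [w, x, y, z].
In Python, from plant import sense, get_image, camera_info, close_job, tip_reach gives the robot as it stands.
- The arm moves only by the tool servo_tool, never from a script. Its argument "steps" is a list of rows, each a list of 6 numbers: the shift along the tool's x, y, z scaled (see below), then the turn, a rotation vector about the tool's x, y, z scaled (see below). A call has 1 to 20 rows; each row shifts and turns the commanded pose from where the row before left it, along the tool's axes as they then stand; what a row does not reach is not made up. The controller multiplies each number of a shift by 0.03 m and each number of a turn by 0.12 rad. A row lasts 1/12 s, in which the tool goes at most 41.7 mm and 7.16 degrees, less where a joint would pass 70% of its speed; a pose out of reach is approached as far as the arm can. A call with a number of a shift or a turn outside -1 to 1 is refused whole. A call with a gripper value outside its range is refused whole. "hand" is the closure, from 0 (fully open) to 1 (shut), set as the call begins (left out, the last holds). The fingers move at their own pace and stop on an object; the grip force is fixed at half the most. Time passes only in rows, so rows that do not move let the fingers close. It gives the time, the measured TCP pose, the force and the opening at its end, in the units of the state.
- sense(): the state, without advancing time (a new reading comes with each control period).
- get_image(name): name is "side" or "top" or "wrist"; returns the picture (420x560x3 uint8, red, green, blue); there is no depth.
- camera_info(name): a dict with "fx", "fy", "cx", "cy" (pixels), "rvec" (rotation vector, rad) and "tvec" (3), from world to camera coordinates, as OpenCV has them; the wrist camera has in their place "mount" (4x4, takes a point from camera to tool coordinates, whose origin is the TCP and whose axes are the flange's). Camera axes: x right, y down, z forward; pixel columns grow to the right and rows downward; lengths in mm; the calibration is good to about 2 mm. A picture is of the moment at which its call begins: read the wrist's pose just before it. camera_info takes no time and is no camera call.
- close_job(): hands the job in, once; it reports no verdict.
The state is a dict: "time_s": time; "q": joint angles; "joint_velocities": joint speeds; "joint_efforts": joint torques, N m; "ee_pos": TCP position; "ee_rot": TCP orientation; "wrist_force": force on the tool from outside, world axes, zero at the start; "torque": the same for the moment, N m; "grip_width": opening from 0.0 (shut) to 1.0 (fully open).
Only numpy, scipy, OpenCV 4.12 (cv2) and the standard library are available. Lean on these libraries where they do the work, as an engineer would, in place of code of your own. Each camera call takes 0.05 s, during which the arm holds its last target. There are 200 camera calls.

### The job

Put the blue and white box of sealing film away in the small white bench cabinet: press in the cabinet's closed blue flap near its top edge until the catch lets go, take the hand away so that it can swing down open, and stand the film box fully inside on the cabinet floor, upright as it stands now. Then push the flap up and press it home so that it latches shut and stays shut by itself, and leave the other things on the bench where they are.

Things in the scene. Friction and masses are not known exactly. Their poses are not given: they have to be found in the camera images.
- cabinet: Fixed white metal cabinet, 222 deep x 230 wide x 182 high (wire rail on top: 196), blue flap as its front, which slopes back 30 deg from vertical. Origin: centre of underside, on the bench; +x to its back, z up. Only the front opens. Inside: 210 wide, floor at z 30, roof underside at z 172, back wall at x +100, roof's front edge at x -6 mm: the roof covers all behind that.
- door (a joint): Blue flap, rad: 0 latched, 1.536 open, -0.052 pressed to its stop. Hinged at its lower edge, no handle, sprung open. Press the top edge in 8 mm, to the stop (3 to 6 N), and let go: it swings down in 2 s to rest 58 deg out from vertical. To shut: push it up (1 to 3 N at the edge), press in past 0 as far as it goes (-0.045 to -0.052), let go: it returns to 0 and holds. One more press frees it.
- press_spot (a point): Centre of the grey and white round spot (26 mm across) on the flap's outer face, where to press: 128 mm up the slope from the hinge line, 33 mm below the free edge, mid-width. The flap is 206 wide, 12 thick. Axes: x the flap's inward normal, z up the slope; moves with the flap.
- door_edge (a point): Middle of the flap's free (upper) edge, 161 mm from the hinge line; moves with the flap. At 0 it is 175 mm above the bench and 80 mm behind the hinge line; fully open, 121 mm above the bench and 137 mm in front of the hinge line.
- door_hinge (a point): Middle of the flap's hinge line, 36 mm above the bench and 100 mm in front of the cabinet's origin; axes as the cabinet's. The hinge line runs along y.
- cabinet_in (a point): Point on the inner floor, 30 mm above the bench, 20 mm behind the cabinet's origin, axes as the cabinet's: the place for the middle of the film box's underside, its length along x; there it has 16 mm to spare to the shut flap and 17 to the back. Keep clear of the catch, 33 mm proud of the flap's inner face near its free edge, at y +72 to +94 mm.
- film_box: Closed cardboard box, blue top, white sides, loose, 0.12 kg: 55 wide (its x, -26 to +29 mm), 125 long (its y), 55 high; origin: centre of underside. Either end may go in first. Grip it across the 55 mm about 35 mm from its middle, toward the end left outermost, with the tool tilted about 35 deg (leaning out of the cabinet), to keep clear of the roof.
- timer: Digital timer lying on the bench, loose bystander, 58 x 62 x 17; origin at the centre of its underside.
- tape_roll: Roll of beige tape lying flat, loose bystander, 97 across, 25 high; origin at the centre of its underside.
- amber_bottle: Amber dropper bottle standing upright, loose bystander, 34 across, 129 high; origin at the centre of its underside.
There are look-alikes about, which are no part of the job. Leave any purple look-alike of the film_box alone.

How it is judged (in metres and radians):
On the way, in this order (a step that is already met when the one before it is completed fails the run):
1. the pressed flap has come free and swung fully open (value of joint door above 1.4 rad), for 0.2 s.
2. the film box stands inside on the cabinet floor, let go, with the flap still open (x of film_box in the frame of cabinet_in between -0.06 and 0.06 m and y of film_box in the frame of cabinet_in between -0.065 and 0.065 m and z of film_box in the frame of cabinet_in between -0.01 and 0.012 m and angle between film_box's own z axis and vertical below 0.12 rad and contact force between the fingers and film_box below 0.3 N and linear speed of film_box below 0.03 m/s and value of joint door above 0.5 rad), for 0.2 s.
At the end, for the whole second after the job is handed in: The film box stands upright (within 7 degrees) on the cabinet's inner floor, wholly behind the flap, its middle within 60 mm fore and aft and 65 mm sideways of the marked floor point, at rest and let go; the flap is latched shut within 0.02 rad and stays shut untouched (x of film_box in the frame of cabinet_in between -0.06 and 0.06 m and y of film_box in the frame of cabinet_in between -0.065 and 0.065 m and z of film_box in the frame of cabinet_in between -0.01 and 0.012 m and angle between film_box's own z axis and vertical below 0.12 rad and contact force between the fingers and film_box below 0.3 N and linear speed of film_box below 0.03 m/s and value of joint door between -0.02 and 0.02 rad and velocity of joint door below 0.05 rad/s and contact force between the arm and cabinet below 0.3 N).
It fails at once if the timer is pushed more than 3 cm from its place (distance of timer from where it was at the start of the episode above 0.03 m).
It fails at once if the tape roll is pushed more than 3 cm from its place (distance of tape_roll from where it was at the start of the episode above 0.03 m).
It fails at once if the amber bottle is pushed more than 3 cm from its place (distance of amber_bottle from where it was at the start of the episode above 0.03 m).
It also fails if it takes over 72 s, if anything falls off the work surface, if the arm or the gripper's body presses on something with over 40 N, if the wrist force passes 120 N, or if a joint passes its speed limit or range.

## Working session

There is one attempt and no reset: what is moved stays moved. The work goes in short steps, Python scripts to look and compute and a tool call to move; the robot and the scene stay as the last step left them, time stands still between calls to the robot, and variables do not carry over. Pictures are saved under pics/ and viewed, about 8 in all and at most 12, crops included, and the job is handed in when it is done.

Besides the shell and the picture viewer there is one more tool, called as a command line: name --pt "numbers of a row" for each row, then --argument value for the rest. servo_tool: Moves the arm, as the interface text tells. Its arguments: {"type":"object","properties":{"steps":{"type":"array","items":{"type":"array","items":{"type":"number","minimum":-1,"maximum":1}}},"hand":{"type":"number"}},"required":["steps"]}

```bash
mkdir -p pics; cat > h.py <<'E'
import numpy as np, cv2
from scipy.spatial.transform import Rotation as R
from plant import sense,get_image,camera_info,close_job,tip_reach
def save(n,f):
    im=get_image(n); cv2.imwrite('pics/'+f,cv2.cvtColor(im,cv2.COLOR_RGB2BGR)); return im
def cam(n,s=None):
    c=camera_info(n)
    if 'rvec' in c:
        Rm=R.from_rotvec(np.ravel(c['rvec'])).as_matrix(); t=np.ravel(c['tvec'])
        return c,Rm.T,-Rm.T@t
    s=s or sense(); w=s['ee_rot']; T=R.from_quat([w[1],w[2],w[3],w[0]]).as_matrix(); M=np.array(c['mount'])
    return c,T@M[:3,:3],T@M[:3,3]+np.array(s['ee_pos'])
def ray(C,u,v):
    c,Rm,o=C; return o,Rm@np.array([(u-c['cx'])/c['fx'],(v-c['cy'])/c['fy'],1])
def plane(C,u,v,z):
    o,d=ray(C,u,v); return o+d*(z-o[2])/d[2]
def proj(C,p):
    c,Rm,o=C; q=Rm.T@(np.array(p)-o); return c['fx']*q[0]/q[2]+c['cx'],c['fy']*q[1]/q[2]+c['cy']
def tri(C1,p1,C2,p2):
    o1,d1=ray(C1,*p1);o2,d2=ray(C2,*p2)
    s=np.linalg.lstsq(np.c_[d1,-d2],o2-o1,rcond=None)[0]
    a=o1+d1*s[0];b=o2+d2*s[1]; return (a+b)/2,np.linalg.norm(a-b)
E
python3 - <<'E'
from h import *
a=save('top','top0.png');b=save('side','side0.png')
for n in('top','side','wrist'):print(n,camera_info(n))
for n in('top','side'):print(cam(n)[2],cam(n)[1][:,2])
print(sense())
E
```

```text
top {'fx': 506.5327183245657, 'fy': 506.5327183245657, 'cx': 272.48714799897795, 'cy': 208.16861283541422, 'rvec': array([ 2.12319933, -2.15545924,  0.16229277]), 'tvec': array([ -98.04836862,  549.62663341, 1690.5649956 ])}
side {'fx': 439.9826636489492, 'fy': 439.9826636489492, 'cx': 289.78456971911453, 'cy': 204.8886907597882, 'rvec': array([ 0.69668841, -2.28850108,  1.4834073 ]), 'tvec': array([ 381.77570847,  270.47386804, 1010.09795956])}
wrist {'fx': 369.2460000423585, 'fy': 369.2460000423585, 'cx': 283.5071777434, 'cy': 209.46706492810222, 'mount': array([[ 7.65495512e-04, -9.61539444e-01, -2.74665818e-01,
         6.95265725e+01],
       [ 9.99999704e-01,  7.58251438e-04,  1.32548781e-04,
        -4.36255256e-01],
       [ 8.08148696e-05, -2.74665838e-01,  9.61539740e-01,
        -1.23964174e+02],
       [ 0.00000000e+00,  0.00000000e+00,  0.00000000e+00,
         1.00000000e+00]])}
[ 280.99604627 -110.01678802 1754.60834701] [ 0.15412501  0.00213046 -0.98804906]
[-143.90568822  884.64600438  660.22669789] [ 0.51495747 -0.75480387 -0.4063126 ]
{'time_s': 0.1, 'q': array([ 1.31749934,  0.61582929, -0.01261267,  1.42473457,  0.00809175,
        1.103385  , -0.04038098]), 'joint_velocities': array([-0.00088255, -0.00368912,  0.00083089, -0.00160134,  0.00046371,
        0.00049595,  0.00147169]), 'joint_efforts': array([ 5.30662164e-04, -4.70387971e+01,  2.60209562e-01, -1.71568733e+01,
        1.01445039e-02,  5.95675141e-03,  6.25901848e-06]), 'ee_pos': array([ 146.02680459, -632.73217097,  249.25087806]), 'ee_rot': array([-1.14437165e-03,  9.93572226e-01,  1.13194089e-01, -1.41996159e-04]), 'wrist_force': array([0.13086735, 0.59885189, 0.10450731]), 'torque': array([-0.00041867, -0.00931557, -0.0566914 ]), 'grip_width': 0.999920794627321}
```

View pics/top0.png

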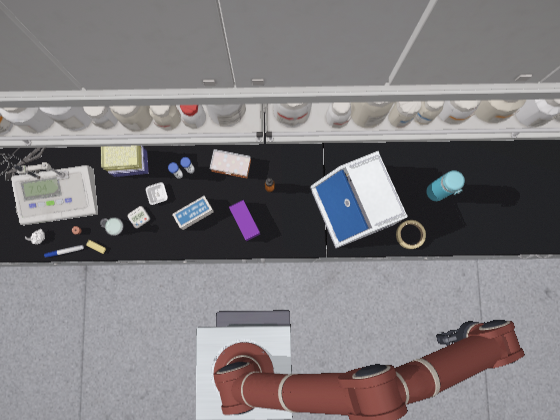

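View pics/side0.png

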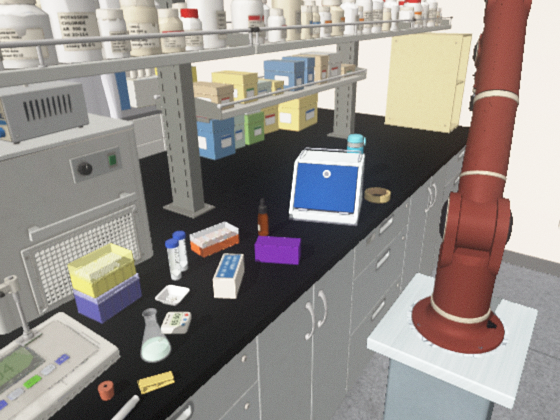

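Candidates for the film box: the blue and white box at top (193,213) / side (229,275); purple look-alike at (245,219) / (278,250); red and white box at (230,163) / (215,238). I choose the blue and white one, and check it in a crop while measuring.

```bash
python3 - <<'E'
from h import *
a=cv2.imread('pics/top0.png');b=cv2.imread('pics/side0.png')
A=cv2.resize(a[140:260,100:440],None,fx=2.35,fy=2.35,interpolation=cv2.INTER_CUBIC)
B=cv2.resize(b[135:310,195:415],None,fx=1.7,fy=1.7,interpolation=cv2.INTER_CUBIC)
B2=np.zeros((B.shape[0],A.shape[1],3),np.uint8);B2[:,:B.shape[1]]=B
cv2.imwrite('pics/crop0.png',np.vstack([A,B2]))
def blobs(im,lo,hi,C,nm,mn=60):
    m=cv2.inRange(cv2.cvtColor(im,cv2.COLOR_BGR2HSV),lo,hi)
    for c in cv2.findContours(m,cv2.RETR_EXTERNAL,cv2.CHAIN_APPROX_NONE)[0]:
        if cv2.contourArea(c)>mn:
            r=cv2.minAreaRect(c);print(nm,cv2.contourArea(c),np.round(r[0],1),np.round(r[1],1),np.round(cv2.boxPoints(r),1).tolist(), cv2.approxPolyDP(c,3,True)[:,0].tolist())
blobs(a,(100,120,60),(125,255,255),0,'topblue')
blobs(b,(100,120,60),(125,255,255),0,'sideblue')
blobs(a,(0,0,170),(180,60,255),0,'topwhite',150)
E
```

```text
topblue 1882.0 [340.8 205.4] [64.1 32.1] [[313.5, 182.10000610351562], [343.0, 169.60000610351562], [368.1000061035156, 228.60000610351562], [338.6000061035156, 241.10000610351562]] [[342, 170], [316, 187], [339, 240], [367, 228]]
topblue 71.5 [172.5 167. ] [ 9.4 10.3] [[165.60000610351562, 165.89999389648438], [174.1999969482422, 160.1999969482422], [179.39999389648438, 168.10000610351562], [170.8000030517578, 173.8000030517578]] [[174, 162], [168, 165], [172, 173], [177, 169]]
topblue 75.5 [184.8 161.8] [9.2 9.9] [[178.0, 162.0], [185.0, 155.0], [191.5, 161.5], [184.5, 168.5]] [[187, 157], [180, 160], [183, 167], [190, 163]]
sideblue 177.0 [174.8 239.3] [11.3 23.3] [[162.5, 243.5], [179.0, 227.0], [187.0, 235.0], [170.5, 251.5]] [[184, 232], [175, 231], [165, 246], [176, 246]]
sideblue 2589.5 [325.3 187. ] [59.8 45.6] [[293.5, 207.0], [297.6000061035156, 161.60000610351562], [357.20001220703125, 167.0], [353.0, 212.5]] [[298, 164], [295, 207], [353, 211], [356, 167]]
topwhite 4318.0 [245.5 372.5] [105.  93.] [[193.0, 419.0], [193.0, 326.0], [298.0, 326.0], [298.0, 419.0]] [[289, 32
[... 6271 characters left out ...]
[453, 103], [469, 108], [479, 101], [397, 102], [378, 126], [366, 129], [354, 122], [366, 103], [312, 103], [307, 121], [296, 128], [287, 128], [276, 120], [276, 111], [285, 108], [268, 104], [268, 130], [274, 136], [266, 140], [559, 136], [559, 132], [512, 135], [513, 131], [559, 130], [559, 123], [554, 120], [530, 129], [522, 129], [525, 126], [518, 122], [539, 109], [553, 114]]
topwhite 4922.5 [278.8  49.4] [ 93.8 559.2] [[-1.5, 7.099999904632568], [557.5999755859375, -2.0999999046325684], [559.0999755859375, 91.69999694824219], [0.0, 100.9000015258789]] [[559, 83], [390, 86], [435, 0], [431, 0], [389, 82], [383, 86], [235, 85], [211, 89], [87, 91], [82, 88], [0, 92], [0, 100], [559, 91]]
```

View pics/crop0.png

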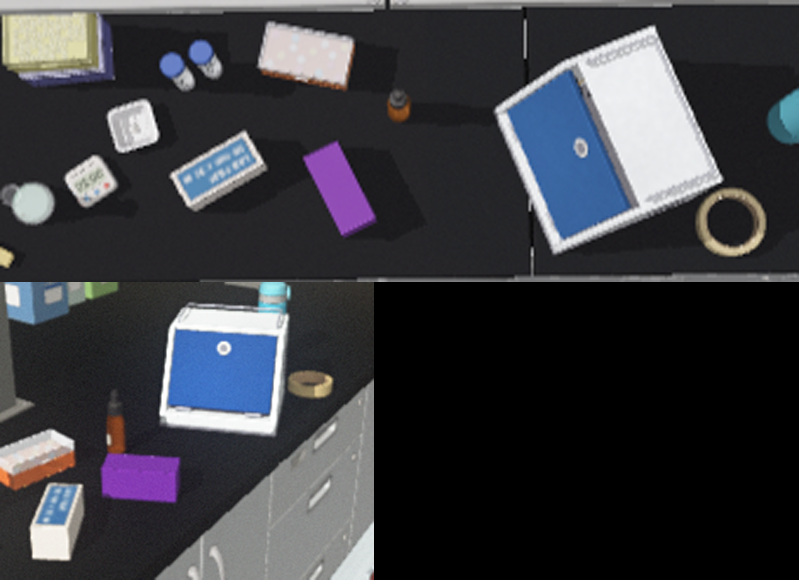

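```bash
cat > meas.py <<'E'
from h import *
from scipy.optimize import least_squares
T=cam('top');S=cam('side')
# cabinet: pixel -> plane at known height, then 2D rigid fit
m=[(-36,0,147,346.8,203),(-20,103,175,342.5,169.5),(-20,-103,175,367.5,228.5),(-100,103,36,314,185),(-100,-103,36,338.5,240.5),(111,115,182,378.5,150.5),(111,-115,182,406.5,217)]
P=np.array([plane(T,u,v,z)[:2] for _,_,z,u,v in m]);L=np.array([r[:2] for r in m],float)
H=(L-L.mean(0)).T@(P-P.mean(0));yaw=np.arctan2(H[0,1]-H[1,0],H[0,0]+H[1,1])
Rz=np.array([[np.cos(yaw),-np.sin(yaw)],[np.sin(yaw),np.cos(yaw)]])
o=P.mean(0)-Rz@L.mean(0)
E
python3 - <<'E'
from meas import *
print('cab',o,yaw,np.degrees(yaw));print(np.round(P-(L@Rz.T+o),1).tolist())
print('spot tri',tri(T,(346.8,203),S,(326.2,173.8)),'fit',Rz@[-36,0]+o)
c=lambda u,v:(u,v)
# film box top corners from crop (top face)
cr=[(171,179),(248,131),(267,162),(193,210)]
Q=[plane(T,100+u/2.35,140+v/2.35,55)[:2] for u,v in cr]
w=np.array([plane(T,*p,55)[:2] for p in [(204,196),(173,213),(180,227),(211,209)]])
print(np.round(Q,1).tolist(),np.round(w,1).tolist())
for q in (np.array(Q),w):
    r=cv2.minAreaRect(q.astype(np.float32));print(r, cv2.boxPoints(r).tolist())
for n,(u,v,z) in dict(timer=(137.8,216.7,17),tape=(410.5,235,25),bottle=(269,182,129),botbase=(270,188,10),purple=(245,220,55),red=(230,163,50),bowl=(156,193,15)).items():print(n,np.round(plane(T,u,v,z)))
# side-view film box top: 
for p in [(196+36/1.7,135+210/1.7)]: print(p)
E
```

```text
cab [ 561.79497837 -383.6334653 ] -1.2179409287497376 -69.78287491360368
[[-4.5, 4.2], [-2.7, -2.7], [0.1, -2.9], [4.0, 3.2], [3.9, -3.6], [-0.5, -0.1], [-0.4, 1.9]]
spot tri (array([ 544.57912047, -345.14386506,  150.11118319]), np.float64(0.43225186801578447)) fit [ 549.35414556 -349.8514334 ]
[[523.9, 232.1], [592.5, 121.4], [546.6, 93.6], [478.4, 199.8]] [[591.7, 126.6], [534.7, 231.5], [486.5, 207.1], [546.5, 102.5]]
((534.5359497070312, 162.08633422851562), (55.6871223449707, 130.3037109375), 31.79176139831543) [[476.5456237792969, 202.79441833496094], [545.1939697265625, 92.04039001464844], [592.5262451171875, 121.37825012207031], [523.8779296875, 232.1322784423828]]
((539.1323852539062, 166.84600830078125), (54.00022888183594, 120.93627166748047), 28.51304817199707) [[486.54217529296875, 207.09112548828125], [544.2721557617188, 100.82339477539062], [591.7225952148438, 126.60089111328125], [533.9926147460938, 232.86862182617188]]
timer [529. 361.  17.]
tape [ 451. -577.   25.]
bottle [621. -96. 129.]
botbase [625. -99.  10.]
purple [507. -13.  55.]
red [707.  38.  50.]
bowl [612. 300.  15.]
(217.1764705882353, 258.52941176470586)
```

```bash
cat >> meas.py <<'E'
h=np.array([np.cos(yaw),np.sin(yaw),0]);yc=np.array([-h[1],h[0],0]);zc=np.array([0,0,1.])
C3=lambda x,y,z:np.array([*o,0])+h*x+yc*y+zc*z   # cabinet -> world
def Rt(tilt,hd=h):   # tool x out of cabinet (-hd), tilted by tilt deg
    t=np.radians(tilt);z=hd*np.sin(t)-zc*np.cos(t);y=np.array([-hd[1],hd[0],0]);return np.c_[np.cross(y,z),y,z]
def tool(s=None):
    s=s or sense();w=s['ee_rot'];return R.from_quat([w[1],w[2],w[3],w[0]]).as_matrix(),np.array(s['ee_pos'])
def loc(p): d=np.array(p)-C3(0,0,0);return np.round([d@h,d@yc,d[2]],1)
def go(p,Rd,cur=None):
    Rc,pc=cur or tool();r=R.from_matrix(Rc.T@Rd).as_rotvec()/.12;d=np.array(p)-pc
    print('turn units',np.round(r,2),'| shift units (tool after turn)',np.round(Rd.T@d/30,2),'(tool now)',np.round(Rc.T@d/30,2))
E
python3 - <<'E'
from meas import *
print(tip_reach if not callable(tip_reach) else tip_reach())
for t in(45,):
    Rd=Rt(t);spot=(np.array([544.6,-345.1,150])+C3(-36,0,147))/2
    st=spot-Rd[:,2]*(19+110)
    print(spot,st);go(st,Rd)
E
```

```text
19.0
[ 546.97707278 -347.4757167   148.5       ] [ 515.45449935 -261.87882795  239.71677477]
turn units [ -5.54  -4.88 -13.33] | shift units (tool after turn) [ 5.42 15.83 -4.97] (tool now) [14.78 -9.27  0.34]
```

servo_tool --pt "0.9 -0.55 -0.2 0 0 0" --pt "0.9 -0.55 -0.2 0 0 0" --pt "0.9 -0.55 -0.2 0 0 0" --pt "0.9 -0.55 -0.2 0 0 0" --pt "0.9 -0.55 -0.2 0 0 0" --pt "0.9 -0.55 -0.2 0 0 0" --pt "0.9 -0.55 -0.2 0 0 0" --pt "0.9 -0.55 -0.2 0 0 0" --pt "0.9 -0.55 0 0 0 0" --pt "0.9 -0.55 0 0 0 0" --pt "0.9 -0.55 0 0 0 0" --pt "0.9 -0.55 0 0 0 0" --pt "0.9 -0.55 0 0 0 0" --pt "0.9 -0.55 0 0 0 0" --pt "0.9 -0.55 0 0 0 0" --pt "0.9 -0.55 0 0 0 0" --hand 1

```text
time_s: 1.43
ee_pos: [508.3, -277.6, 297.9]
ee_rot: [-0.0, 0.994, 0.113, -0.001]
wrist_force: [0.7, -0.1, 0.0]
grip_width: -0.001
```

servo_tool --pt "0 0 0 -0.35 -0.3 -0.83" --pt "0 0 0 -0.35 -0.3 -0.83" --pt "0 0 0 -0.35 -0.3 -0.83" --pt "0 0 0 -0.35 -0.3 -0.83" --pt "0 0 0 -0.35 -0.3 -0.83" --pt "0 0 0 -0.35 -0.3 -0.83" --pt "0 0 0 -0.35 -0.3 -0.83" --pt "0 0 0 -0.35 -0.3 -0.83" --pt "0 0 0 -0.35 -0.3 -0.83" --pt "0 0 0 -0.35 -0.3 -0.83" --pt "0 0 0 -0.35 -0.3 -0.83" --pt "0 0 0 -0.35 -0.3 -0.83" --pt "0 0 0 -0.35 -0.3 -0.83" --pt "0 0 0 -0.35 -0.3 -0.83" --pt "0 0 0 -0.35 -0.3 -0.83" --pt "0 0 0 -0.35 -0.3 -0.83" --pt "0 0 0 0 0 0"

```text
time_s: 2.85
ee_pos: [505.5, -278.2, 296.7]
ee_rot: [0.316, 0.529, 0.757, -0.216]
wrist_force: [-0.7, -0.4, -1.4]
grip_width: -0.002
```

```bash
python3 - <<'E'
from meas import *
Rd=Rt(45);spot=np.array([546,-346.5,148.5])
s=sense();print(s['time_s'],np.round(s['q'],2),s['ee_pos'],s['grip_width'],s['wrist_force']);go(spot-Rd[:,2]*(19+80),Rd)
Cw=cam('wrist');print('pred spot px',proj(Cw,spot));save('wrist','w1.png')
E
```

```text
2.85 [ 0.22  0.35 -0.1   2.04  1.24  0.75 -0.47] [ 505.49794139 -278.16614174  296.71494878] -0.0019245939640830589 [-0.6740426  -0.41814648 -1.36921128]
turn units [ 0.05  0.   -0.03] | shift units (tool after turn) [1.65 0.48 2.03] (tool now) [1.65 0.46 2.04]
pred spot px (np.float64(300.8634746242286), np.float64(131.6631693638652))
```

View pics/w1.png

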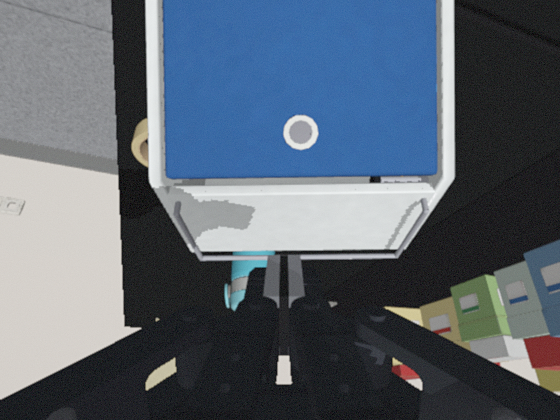

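The spot shows at (300,132), as predicted, so the pose is good. Approach and press.

servo_tool --pt "0.83 0.23 0.5 0 0 0" --pt "0.82 0.23 0.5 0 0 0" --pt "0 0 0.8 0 0 0" --pt "0 0 0.8 0 0 0" --pt "0 0 0.8 0 0 0" --pt "0 0 0.7 0 0 0" --pt "0 0 0.3 0 0 0" --pt "0 0 0 0 0 0"

```text
time_s: 3.57
ee_pos: [542.0, -330.6, 168.9]
ee_rot: [0.317, 0.532, 0.755, -0.216]
wrist_force: [0.7, -0.4, 0.7]
grip_width: -0.003
```

```bash
python3 - <<'E'
from meas import *
Rd=Rt(45);spot=np.array([546,-346.5,148.5])
s=sense();print(s['ee_pos'],s['wrist_force']);go(spot-Rd[:,2]*(19),Rd)
E
```

```text
[ 541.97816764 -330.62829777  168.91390774] [ 0.73132318 -0.42700504  0.70986512]
turn units [ 0.03  0.02 -0.1 ] | shift units (tool after turn) [ 0.1  -0.06  0.23] (tool now) [ 0.1  -0.06  0.23]
```

servo_tool --pt "0 0 0.15 0 0 0" --pt "0 0 0.15 0 0 0" --pt "0 0 0.15 0 0 0" --pt "0 0 0 0 0 0"

```text
time_s: 3.9
ee_pos: [546.7, -336.9, 162.4]
ee_rot: [0.319, 0.53, 0.756, -0.215]
wrist_force: [-1.7, 3.4, 4.7]
grip_width: 0.002
```

servo_tool --pt "0 0 0.12 0 0 0" --pt "0 0 0.1 0 0 0" --pt "0 0 0 0 0 0"

```text
time_s: 4.15
ee_pos: [547.2, -337.7, 161.5]
ee_rot: [0.321, 0.529, 0.755, -0.215]
wrist_force: [-19.2, 25.3, 33.7]
grip_width: -0.001
```

servo_tool --pt "0 0 -1 0 0 0" --pt "0 0 -1 0 0 0" --pt "0 0 -1 0 0 0" --pt "0 0 -1 0 0 0" --pt "0 0 -1 0 0 0" --pt "0 0 -0.5 0 0 0" --hand 0

```text
time_s: 4.65
ee_pos: [506.4, -229.5, 275.2]
ee_rot: [0.319, 0.53, 0.756, -0.213]
wrist_force: [1.0, 0.5, -0.4]
grip_width: 0.846
```

```bash
python3 - <<'E'
from meas import *
ang=np.arctan2(108,-62)
hd=np.array([0.498,-0.867,0])
mid=np.array([537,164,0.])
for a in (0,):
    Rd=Rt(35,hd); g=mid-hd*35+zc*32
    print('grasp',g,'pre',g-Rd[:,2]*120, np.round(sense()['q'],2))
    go(g-Rd[:,2]*130,Rd)
E
```

```text
grasp [519.57  194.345  32.   ] pre [485.29307216 254.01989244 130.29824531] [ 0.12  0.38 -0.1   2.09  1.27  0.79 -0.62]
turn units [-0.78  1.48 -1.14] | shift units (tool after turn) [14.5   7.42 -4.59] (tool now) [14.25  4.85 -7.74]
```

servo_tool --pt "0 0 0 -0.39 0.74 -0.57" --pt "0 0 0 -0.39 0.74 -0.57" --pt "0.79 0.46 -0.46 0 0 0" --pt "0.79 0.46 -0.46 0 0 0" --pt "0.79 0.46 -0.46 0 0 0" --pt "0.79 0.46 -0.46 0 0 0" --pt "0.79 0.46 -0.46 0 0 0" --pt "0.79 0.46 -0.46 0 0 0" --pt "0.79 0.46 -0.46 0 0 0" --pt "0.79 0.46 -0.46 0 0 0" --pt "0.79 0.46 -0.46 0 0 0" --pt "0.79 0.46 -0.46 0 0 0" --pt "0.79 0.46 -0.46 0 0 0" --pt "0.79 0.46 -0.46 0 0 0" --pt "0.79 0.46 -0.46 0 0 0" --pt "0.79 0.46 -0.46 0 0 0" --pt "0.79 0.46 -0.46 0 0 0" --pt "0.79 0.46 -0.46 0 0 0" --pt "0 0 0 0 0 0"

```text
time_s: 6.23
ee_pos: [495.4, 264.1, 219.8]
ee_rot: [0.265, 0.487, 0.817, -0.161]
wrist_force: [-0.1, 1.1, 0.5]
grip_width: 1.0
```

```bash
python3 - <<'E'
from meas import *
s=sense();print(s['time_s'],np.round(s['q'],2),s['ee_pos'],s['grip_width'])
a=save('wrist','w2.png');save('side','side2.png')
b=cv2.imread('pics/side2.png');a=cv2.imread('pics/w2.png')
cv2.imwrite('pics/c2.png',np.hstack([cv2.resize(a,(450,338)),cv2.resize(b[130:300,180:410],(350,259)).repeat(1,0) if 0 else cv2.copyMakeBorder(cv2.resize(b[130:300,180:410],(350,259)),0,79,0,0,cv2.BORDER_CONSTANT)]))
Cw=cam('wrist',s)
m=cv2.inRange(cv2.cvtColor(a,cv2.COLOR_BGR2HSV),(95,100,50),(125,255,255))
for c in cv2.findContours(cv2.morphologyEx(m,cv2.MORPH_CLOSE,np.ones((15,15))),0,2)[0]:
    if cv2.contourArea(c)>800:
        r=cv2.minAreaRect(c);bp=cv2.boxPoints(r);print(np.round(bp).tolist());Q=np.array([plane(Cw,*p,55)[:2] for p in bp]);print(np.round(Q,1).tolist(),cv2.minAreaRect(Q.astype(np.float32)))
E
```

```text
6.2333 [-0.58  0.64 -0.39  1.71  0.83  1.29 -0.86] [495.35502553 264.09242505 219.75523011] 0.9995353052440252
[[158.0, 351.0], [160.0, 319.0], [206.0, 323.0], [204.0, 355.0]]
[[568.2, -388.9], [532.6, -220.8], [602.2, -200.6], [654.4, -368.4]] ((590.9749755859375, -293.40203857421875), (88.6878662109375, 175.2667236328125), 13.403523445129395)
[[407.0, 257.0], [460.0, 200.0], [491.0, 228.0], [437.0, 285.0]]
[[740.7, 114.6], [709.5, 219.3], [774.1, 202.4], [826.9, 79.5]] ((762.3961181640625, 146.92608642578125), (65.30009460449219, 174.79725646972656), 23.252695083618164)
[[244.0, 123.0], [301.0, 122.0], [303.0, 210.0], [246.0, 211.0]]
[[492.6, 204.6], [529.9, 226.3], [586.8, 133.4], [538.3, 104.5]] ((534.5465087890625, 165.90432739257812), (56.557621002197266, 109.37351989746094), 30.805641174316406)
```

View pics/c2.png

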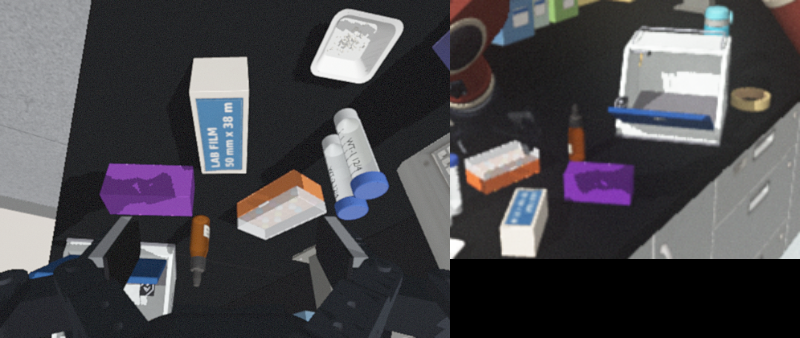

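The wrist view shows the box in the middle, and the side view shows the flap open. I'll refine the box from its top-face corners (full-image px about (239,121), (308,118), (306,213), (249,215)).

```bash
python3 - <<'E'
from meas import *
Cw=cam('wrist');a=cv2.imread('pics/w2.png')
hsv=cv2.cvtColor(a,cv2.COLOR_BGR2HSV)
m=(((hsv[...,2]>130)&(hsv[...,1]<70))|cv2.inRange(hsv,(95,100,50),(112,255,255)).astype(bool)).astype(np.uint8)*255
m=cv2.morphologyEx(m,cv2.MORPH_OPEN,np.ones((3,3)))
n,l=cv2.connectedComponents(m);k=l[110,270] or l[160,270]
c=max(cv2.findContours((l==k).astype(np.uint8),0,2)[0],key=cv2.contourArea)
print(cv2.approxPolyDP(c,5,True)[:,0].tolist())
px=[(239,121),(308.5,118.5),(306,213),(249,215)]
Q=np.array([plane(Cw,*p,55)[:2] for p in px]);print(np.round(Q,1).tolist())
print('mean',Q.mean(0),[np.linalg.norm(Q[i]-Q[i-1]).round(1) for i in range(4)])
e=Q[2]+Q[3]-Q[0]-Q[1];print('axis deg',np.degrees(np.arctan2(e[1],e[0])))
t,_=tool();x=-t[:,0];print('tool heading',np.degrees(np.arctan2(x[1],x[0])))
E
```

```text
[[242, 72], [235, 116], [251, 214], [305, 215], [307, 72]]
[[489.8, 195.1], [535.1, 222.2], [593.9, 119.4], [544.8, 88.8]]
mean [540.89377128 156.41002573] [np.float64(119.7), np.float64(52.7), np.float64(118.4), np.float64(57.9)]
axis deg -61.442872581253646
tool heading -61.787900413633864
```

```bash
python3 - <<'E'
from meas import *
a=np.radians(-61.6);hd=np.array([np.cos(a),np.sin(a),0]);g=np.array([538.5,161,0])-hd*35+zc*32
Rd=Rt(35,hd);print(g);go(g-Rd[:,2]*90,Rd);go(g,Rd)
E
```

```text
[521.85315268 191.78770005  32.        ]
turn units [-0.09  0.23 -0.02] | shift units (tool after turn) [ 1.71 -0.29  3.49] (tool now) [ 1.8  -0.26  3.44]
turn units [-0.09  0.23 -0.02] | shift units (tool after turn) [ 1.71 -0.29  6.49] (tool now) [ 1.89 -0.23  6.44]
```

servo_tool --pt "0 0 0 -0.1 0.23 0" --pt "0.85 -0.15 0.8 0 0 0" --pt "0.86 -0.14 0.8 0 0 0" --pt "0 0 0.8 0 0 0" --pt "0 0 0.8 0 0 0" --pt "0 0 0.8 0 0 0" --pt "0 0 0.7 0 0 0" --pt "0 0 0.6 0 0 0" --pt "0 0 0.5 0 0 0" --pt "0 0 0.4 0 0 0" --pt "0 0 0.3 0 0 0" --pt "0 0 0 0 0 0" --pt "0 0 0 0 0 0"

```text
time_s: 7.42
ee_pos: [522.9, 190.2, 32.0]
ee_rot: [0.259, 0.491, 0.818, -0.154]
wrist_force: [-0.4, 0.7, 0.2]
grip_width: 1.006
```

```bash
python3 - <<'E'
from meas import *
a=np.radians(-61.6);hd=np.array([np.cos(a),np.sin(a),0]);g=np.array([538.5,161,0])-hd*35+zc*32
s=sense();print(s['ee_pos'],s['wrist_force'],np.round(s['q'],2));Rd=Rt(35,hd);go(g,Rd)
save('wrist','w3.png')
E
```

```text
[522.89661819 190.18344983  32.03960203] [-0.39574766  0.74422952  0.15236321] [-0.52  0.88 -0.26  1.89  1.1   0.93 -1.15]
turn units [-0.    0.   -0.04] | shift units (tool after turn) [ 0.05 -0.01 -0.04] (tool now) [ 0.05 -0.01 -0.04]
```

View pics/w3.png

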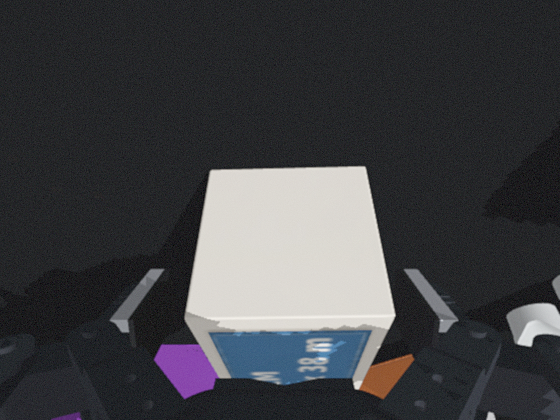

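The box is centred between the jaws, with its near top edge running from (190,319) to (392,314). Grip, then lift.

servo_tool --pt "0 0 0 0 0 0" --pt "0 0 0 0 0 0" --pt "0 0 0 0 0 0" --pt "0 0 0 0 0 0" --pt "0 0 0 0 0 0" --pt "0 0 0 0 0 0" --pt "0 0 0 0 0 0" --pt "0 0 0 0 0 0" --hand 1

```text
time_s: 8.13
ee_pos: [523.7, 191.3, 33.2]
ee_rot: [0.26, 0.49, 0.818, -0.152]
wrist_force: [-0.2, 0.6, 7.3]
grip_width: 0.636
```

```bash
python3 - <<'E'
from meas import *
s=sense();print(s['ee_pos'],s['grip_width'],s['wrist_force'])
Cw=cam('wrist',s);E=[plane(Cw,u,v,55) for u,v in((190,319),(392,315))];print(E,np.linalg.norm(E[0]-E[1]))
t,p=tool(s);hd=-t[:,0].copy();hd[2]=0;hd/=np.linalg.norm(hd)
print('end behind tcp mm',(p-np.mean(E,0))@hd)
# refine cabinet
co=(np.array([558.4,-380.3])+o)/2;print('co',co)
E
```

```text
[523.7194667  191.33995535  33.16582099] 0.6358276440803773 [-0.22877036  0.63230207  7.26428624]
[array([486.15782099, 208.27587188,  55.        ]), array([532.68931897, 235.5423294 ,  55.        ])] 53.93180888631376
end behind tcp mm 33.70291906790372
co [ 560.09748918 -381.96673265]
```

servo_tool --pt "-0.12 0 -0.16 0 0 0" --pt "-0.25 0 -0.36 0 0 0" --pt "-0.5 0 -0.72 0 0 0" --pt "-0.5 0 -0.72 0 0 0" --pt "-0.5 0 -0.72 0 0 0" --pt "-0.5 0 -0.72 0 0 0" --pt "-0.3 0 -0.42 0 0 0" --pt "-0.2 0 -0.28 0 0 0" --pt "0 0 0 0 0 0"

```text
time_s: 8.88
ee_pos: [523.0, 190.4, 184.6]
ee_rot: [0.26, 0.491, 0.817, -0.152]
wrist_force: [-0.0, 0.3, -1.4]
grip_width: 0.639
```

```bash
cat >> meas.py <<'E'
o=np.array([560.1,-382.0])
def place(bx,bz,tilt=35,by=0): # TCP pose for box centre at local (bx,by), underside bz
    return C3(bx-29,by,bz+33),Rt(tilt)
E
python3 - <<'E'
from meas import *
s=sense();print(s['ee_pos'],s['grip_width'],s['wrist_force'],np.round(s['q'],2))
for a in((-90,150),(-80,90)):
    P_,Rd=place(*a);print(P_);go(P_,Rd)
E
```

```text
[522.9617275  190.4278754  184.60182839] 0.6389389514729955 [-0.01784101  0.34965328 -1.36282866] [-0.46  0.64 -0.35  1.82  0.91  1.12 -0.86]
[ 518.97613602 -270.33161678  183.        ]
turn units [ 0.7  -0.    0.91] | shift units (tool after turn) [-11.74  -5.43   8.28] (tool now) [-11.04  -7.36   7.74]
[ 522.4319229  -279.71551453  123.        ]
turn units [ 0.7  -0.    0.91] | shift units (tool after turn) [-10.86  -5.43  10.11] (tool now) [-10.17  -7.42   9.57]
```

servo_tool --pt "0 0 0 0.23 0 0.3" --pt "0 0 0 0.23 0 0.3" --pt "0 0 0 0.23 0 0.3" --pt "-0.3 -0.14 0.21 0 0 0" --pt "-0.7 -0.32 0.49 0 0 0" --pt "-0.7 -0.32 0.49 0 0 0" --pt "-0.7 -0.32 0.49 0 0 0" --pt "-0.7 -0.32 0.49 0 0 0" --pt "-0.7 -0.32 0.49 0 0 0" --pt "-0.7 -0.32 0.49 0 0 0" --pt "-0.7 -0.32 0.49 0 0 0" --pt "-0.7 -0.32 0.49 0 0 0" --pt "-0.7 -0.32 0.49 0 0 0" --pt "-0.7 -0.32 0.49 0 0 0" --pt "-0.7 -0.32 0.49 0 0 0" --pt "-0.7 -0.32 0.49 0 0 0" --pt "-0.7 -0.32 0.49 0 0 0" --pt "-0.7 -0.32 0.49 0 0 0" --pt "0 0 0 0 0 0"

```text
time_s: 10.47
ee_pos: [516.5, -213.4, 182.6]
ee_rot: [0.245, 0.548, 0.78, -0.179]
wrist_force: [-0.7, -0.4, -1.3]
grip_width: 0.633
```

```bash
python3 - <<'E'
from meas import *
s=sense();print(s['ee_pos'],s['grip_width'],np.round(s['q'],2))
for a in((-90,150),(-80,92)):
    P_,Rd=place(*a);print(P_);go(P_,Rd)
save('wrist','w4.png');save('side','s4.png')
b=cv2.imread('pics/s4.png');a=cv2.imread('pics/w4.png')
x=cv2.resize(b[100:260,230:430],None,fx=2,fy=2,interpolation=2)
cv2.imwrite('pics/c4.png',np.hstack([cv2.resize(a,(400,320)),x]))
E
```

```text
[ 516.49512702 -213.38052101  182.63861516] 0.6327534285797488 [ 0.16  0.52 -0.13  2.07  1.2   0.68 -0.61]
[ 518.97613602 -270.33161678  183.        ]
turn units [-0.12  0.04 -0.02] | shift units (tool after turn) [-1.49 -0.58  1.03] (tool now) [-1.49 -0.56  1.04]
[ 522.4319229  -279.71551453  125.        ]
turn units [-0.12  0.04 -0.02] | shift units (tool after turn) [-0.65 -0.58  2.8 ] (tool now) [-0.64 -0.54  2.81]
```

View pics/c4.png

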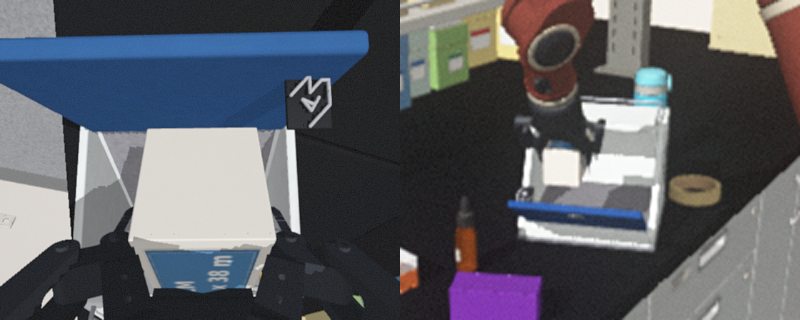

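servo_tool --pt "-0.5 -0.19 0.35 -0.06 0.02 0" --pt "-0.5 -0.19 0.34 -0.06 0.02 0" --pt "-0.5 -0.2 0.34 0 0 0" --pt "0.2 0 0.42 0 0 0" --pt "0.2 0 0.42 0 0 0" --pt "0.2 0 0.42 0 0 0" --pt "0.2 0 0.42 0 0 0" --pt "0 0 0 0 0 0"

```text
time_s: 11.23
ee_pos: [526.2, -268.3, 124.8]
ee_rot: [0.245, 0.541, 0.787, -0.166]
wrist_force: [-0.0, -0.1, -1.9]
grip_width: 0.639
```

```bash
python3 - <<'E'
from meas import *
s=sense();print(s['ee_pos'],s['grip_width'],s['wrist_force'],np.round(s['q'],2))
for a in((-80,92),(-20,80),(20,45),(20,32)):
    P_,Rd=place(*a);go(P_,Rd)
t,p=tool();print('box local',loc(p+h*29-zc*33))
E
```

```text
[ 526.20530308 -268.3499742   124.7618119 ] 0.6387584746031364 [-0.02839791 -0.0501697  -1.85019017] [ 0.23  0.63 -0.05  2.08  1.44  0.53 -0.76]
turn units [ 0.09 -0.08  0.08] | shift units (tool after turn) [-0.26 -0.25  0.17] (tool now) [-0.26 -0.25  0.17]
turn units [ 0.09 -0.08  0.08] | shift units (tool after turn) [-1.67 -0.25  1.65] (tool now) [-1.68 -0.28  1.63]
turn units [ 0.09 -0.08  0.08] | shift units (tool after turn) [-2.09 -0.25  3.37] (tool now) [-2.12 -0.3   3.35]
turn units [ 0.09 -0.08  0.08] | shift units (tool after turn) [-1.84 -0.25  3.72] (tool now) [-1.88 -0.31  3.7 ]
box local [-89.4   7.5  91.8]
```

servo_tool --pt "-0.42 -0.1 0.4 0.09 -0.08 0.08" --pt "-0.42 -0.1 0.42 0 0 0" --pt "-0.42 -0.05 0.41 0 0 0" --pt "-0.42 0 0.42 0 0 0" --pt "-0.14 0 0.4 0 0 0" --pt "-0.14 0 0.4 0 0 0" --pt "-0.14 0 0.4 0 0 0" --pt "0 0 0 0 0 0"

```text
time_s: 11.9
ee_pos: [554.9, -369.4, 92.9]
ee_rot: [0.249, 0.548, 0.78, -0.173]
wrist_force: [0.0, -0.3, -1.3]
grip_width: 0.638
```

```bash
python3 - <<'E'
from meas import *
s=sense();print(s['ee_pos'],s['grip_width'],s['wrist_force'],np.round(s['q'],2))
for a in((20,45),(20,32)):
    P_,Rd=place(*a);go(P_,Rd)
t,p=tool();print('box local',loc(p+h*29-zc*33))
E
```

```text
[ 554.85155661 -369.35529347   92.86581102] 0.6381894744921023 [ 0.01079295 -0.30323665 -1.32452786] [ 0.36  0.75  0.    1.93  1.51  0.45 -0.69]
turn units [-0.01  0.04 -0.05] | shift units (tool after turn) [0.16 0.02 0.5 ] (tool now) [0.16 0.02 0.49]
turn units [-0.01  0.04 -0.05] | shift units (tool after turn) [0.41 0.02 0.85] (tool now) [0.41 0.02 0.85]
box local [15.3 -0.6 59.9]
```

Lower gently to the floor, watching the force.

servo_tool --pt "0.1 0 0.3 0 0 0" --pt "0.12 0 0.25 0 0 0" --pt "0.12 0 0.2 0 0 0" --pt "0 0 0 0 0 0"

```text
time_s: 12.23
ee_pos: [556.8, -370.4, 68.3]
ee_rot: [0.248, 0.546, 0.781, -0.172]
wrist_force: [-0.5, 0.5, -1.3]
grip_width: 0.64
```

```bash
python3 - <<'E'
from meas import *
s=sense();print(s['ee_pos'],s['grip_width'],s['wrist_force'])
P_,Rd=place(20,30);go(P_,Rd)
t,p=tool();print('box local',loc(p+h*29-zc*33))
E
```

```text
[ 556.78286765 -370.38597717   68.31908183] 0.6395422882657472 [-0.48836861  0.5013785  -1.34335062]
turn units [ 0.01  0.02 -0.03] | shift units (tool after turn) [ 0.02 -0.03  0.2 ] (tool now) [ 0.02 -0.03  0.2 ]
box local [17.   0.9 35.3]
```

servo_tool --pt "0.05 0 0.08 0 0 0" --pt "0.05 0 0.07 0 0 0" --pt "0 0 0 0 0 0"

```text
time_s: 12.48
ee_pos: [557.5, -371.5, 64.6]
ee_rot: [0.25, 0.547, 0.78, -0.172]
wrist_force: [0.3, -0.2, -0.6]
grip_width: 0.639
```

servo_tool --pt "0.03 0 0.04 0 0 0" --pt "0 0 0 0 0 0"

```text
time_s: 12.65
ee_pos: [557.6, -371.9, 63.5]
ee_rot: [0.25, 0.547, 0.78, -0.172]
wrist_force: [-0.9, -0.5, -1.1]
grip_width: 0.637
```

servo_tool --pt "0.04 0 0.06 0 0 0" --pt "0 0 0 0 0 0"

```text
time_s: 12.82
ee_pos: [557.7, -372.1, 63.4]
ee_rot: [0.251, 0.547, 0.78, -0.173]
wrist_force: [-3.8, 4.3, 10.4]
grip_width: 0.636
```

Contact with the floor. Release and withdraw along the tool axis.

servo_tool --pt "0 0 0 0 0 0" --pt "0 0 0 0 0 0" --pt "0 0 0 0 0 0" --pt "0 0 0 0 0 0" --pt "0 0 0 0 0 0" --pt "0 0 0 0 0 0" --hand 0

```text
time_s: 13.32
ee_pos: [557.3, -372.1, 61.0]
ee_rot: [0.25, 0.547, 0.78, -0.172]
wrist_force: [0.0, -0.3, 0.3]
grip_width: 0.999
```

servo_tool --pt "0 0 -0.2 0 0 0" --pt "0 0 -0.4 0 0 0" --pt "0 0 -0.6 0 0 0" --pt "0 0 -0.8 0 0 0" --pt "0 0 -0.8 0 0 0" --pt "0 0 -0.8 0 0 0" --pt "0 0 -0.8 0 0 0" --pt "0 0 -0.8 0 0 0" --pt "0 0 -0.8 0 0 0" --pt "0 0 -0.8 0 0 0" --pt "0 0 0 0 0 0"

```text
time_s: 14.23
ee_pos: [517.9, -258.7, 231.6]
ee_rot: [0.253, 0.546, 0.781, -0.169]
wrist_force: [0.1, 0.4, -0.1]
grip_width: 1.001
```

```bash
python3 - <<'E'
from meas import *
s=sense();print(s['ee_pos'],s['grip_width'],np.round(s['q'],2),loc(s['ee_pos']))
save('wrist','w5.png')
E
```

```text
[ 517.86594546 -258.65981451  231.62516492] 1.0005965792283575 [ 0.27  0.44 -0.13  2.02  1.11  0.66 -0.39] [-130.3    3.   231.6]
```

View pics/w5.png

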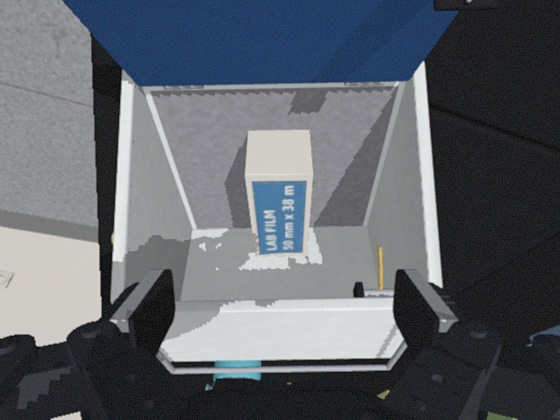

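The film box stands upright on the cabinet floor, well behind the hinge. Next: close the fingers, tilt to 45 degrees, and come round in front of and below the flap edge.

```bash
python3 - <<'E'
from meas import *
s=sense();Cw=cam('wrist',s)
print('box near top edge',[loc(plane(Cw,u,v,85)).tolist() for u,v in((250,181),(311,180))],'far',[loc(plane(Cw,u,v,85)).tolist() for u,v in((258,255),(309,252))])
Rd=Rt(45);cur=tool()
for a in((-295,0,215),(-285,0,92),(-258,0,92)):
    go(C3(*a),Rd,cur);cur=(Rd,C3(*a))
E
```

```text
box near top edge [[-38.3, -23.9, 85.0], [-39.0, 25.6, 85.0]] far [[75.4, -23.5, 85.0], [70.3, 29.9, 85.0]]
turn units [ 0.06 -1.4  -0.06] | shift units (tool after turn) [ 4.26 -0.06 -3.55] (tool now) [ 4.79 -0.07 -2.79]
turn units [0. 0. 0.] | shift units (tool after turn) [ 2.66 -0.    3.13] (tool now) [ 2.66 -0.    3.13]
turn units [0. 0. 0.] | shift units (tool after turn) [-0.64  0.    0.64] (tool now) [-0.64  0.    0.64]
```

servo_tool --pt "0 0 0 0.03 -0.7 -0.03" --pt "0 0 0 0.03 -0.7 -0.03" --pt "0.72 0 -0.6 0 0 0" --pt "0.71 0 -0.59 0 0 0" --pt "0.71 0 -0.59 0 0 0" --pt "0.71 0 -0.59 0 0 0" --pt "0.71 0 -0.59 0 0 0" --pt "0.71 -0.06 -0.59 0 0 0" --pt "0 0 0 0 0 0" --hand 1

```text
time_s: 15.03
ee_pos: [457.0, -101.5, 210.6]
ee_rot: [0.31, 0.526, 0.761, -0.219]
wrist_force: [0.8, 0.2, -0.5]
grip_width: -0.002
```

servo_tool --pt "0.53 0 0.62 0 0 0" --pt "0.53 0 0.62 0 0 0" --pt "0.53 0 0.62 0 0 0" --pt "0.53 0 0.62 0 0 0" --pt "0.53 0 0.62 0 0 0" --pt "0 0 0 0 0 0"

```text
time_s: 15.53
ee_pos: [458.7, -116.5, 86.3]
ee_rot: [0.309, 0.528, 0.759, -0.224]
wrist_force: [-0.3, 0.3, 0.8]
grip_width: 0.001
```

```bash
python3 - <<'E'
from meas import *
s=sense();print(s['time_s'],s['wrist_force'],np.round(s['q'],2),loc(s['ee_pos']))
Rd=Rt(45);cur=tool()
for a in((-258,0,92),(-240,0,109),(-217,0,137),(-190,0,160),(-157,0,175),(-121,0,181),(-85,0,176),(-56,0,164),(-46,0,160)):
    go(C3(*a),Rd,cur);cur=(Rd,C3(*a))
E
```

```text
15.5333 [-0.25165975  0.33709913  0.78955707] [-0.17  0.74 -0.1   2.33  1.59  0.85 -1.44] [-284.2   -3.4   86.3]
turn units [-0.1  -0.03  0.06] | shift units (tool after turn) [-0.75  0.11  0.48] (tool now) [-0.75  0.11  0.48]
turn units [0. 0. 0.] | shift units (tool after turn) [-0.82  0.    0.02] (tool now) [-0.82  0.    0.02]
turn units [0. 0. 0.] | shift units (tool after turn) [-1.2   0.   -0.12] (tool now) [-1.2   0.   -0.12]
turn units [0. 0. 0.] | shift units (tool after turn) [-1.18 -0.    0.09] (tool now) [-1.18 -0.    0.09]
turn units [0. 0. 0.] | shift units (tool after turn) [-1.13  0.    0.42] (tool now) [-1.13  0.    0.42]
turn units [0. 0. 0.] | shift units (tool after turn) [-0.99 -0.    0.71] (tool now) [-0.99 -0.    0.71]
turn units [0. 0. 0.] | shift units (tool after turn) [-0.73  0.    0.97] (tool now) [-0.73  0.    0.97]
turn units [0. 0. 0.] | shift units (tool after turn) [-0.4  -0.    0.97] (tool now) [-0.4  -0.    0.97]
turn units [0. 0. 0.] | shift units (tool after turn) [-0.14  0.    0.33] (tool now) [-0.14  0.    0.33]
```

servo_tool --pt "-0.38 0.06 0.24 -0.1 0 0.06" --pt "-0.38 0.05 0.24 0 0 0" --pt "-0.4 0 0 0 0 0" --pt "-0.42 0 0.02 0 0 0" --pt "-0.4 0 -0.04 0 0 0" --pt "-0.4 0 -0.04 0 0 0" --pt "-0.4 0 -0.04 0 0 0" --pt "0 0 0 0 0 0"

```text
time_s: 16.2
ee_pos: [486.5, -179.2, 143.8]
ee_rot: [0.317, 0.531, 0.756, -0.215]
wrist_force: [0.1, 1.9, 0.1]
grip_width: 0.003
```

```bash
python3 - <<'E'
from meas import *
s=sense();print(s['time_s'],s['wrist_force'],np.round(s['q'],2),loc(s['ee_pos']))
go(C3(-190,0,160),Rt(45))
save('side','s6.png');b=cv2.imread('pics/s6.png')
cv2.imwrite('pics/c6.png',cv2.resize(b[90:270,200:430],None,fx=2.5,fy=2.5,interpolation=2))
E
```

```text
16.2 [0.13756575 1.93949815 0.13658675] [-0.04  0.61 -0.05  2.26  1.58  0.78 -1.21] [-215.7    1.   143.8]
turn units [ 0.06  0.01 -0.08] | shift units (tool after turn) [-0.99 -0.03  0.23] (tool now) [-0.99 -0.03  0.23]
```

View pics/c6.png

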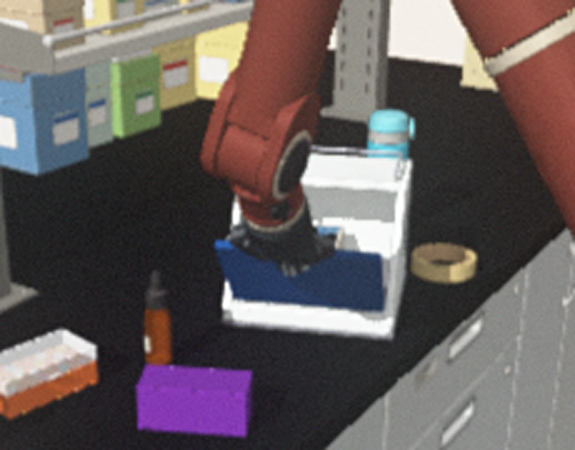

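The fingertips are on the outer face and the flap is rising with them. Continue along the arc.

servo_tool --pt "-0.5 -0.02 0.14 0 0 0" --pt "-0.49 -0.02 0.14 0 0 0" --pt "-0.55 0 0.22 0 0 0" --pt "-0.55 0 0.22 0 0 0" --pt "-0.49 0 0.36 0 0 0" --pt "-0.49 0 0.36 0 0 0" --pt "0 0 0 0 0 0"

```text
time_s: 16.83
ee_pos: [518.0, -270.4, 176.9]
ee_rot: [0.317, 0.531, 0.756, -0.216]
wrist_force: [-0.7, 2.1, 1.3]
grip_width: 0.001
```

```bash
python3 - <<'E'
from meas import *
s=sense();print(s['time_s'],s['wrist_force'],np.round(s['q'],2),loc(s['ee_pos']))
Rd=Rt(45);cur=tool()
for a in((-85,0,173),(-60,0,164),(-46,0,160)):
    go(C3(*a),Rd,cur);cur=(Rd,C3(*a))
E
```

```text
16.8333 [-0.73328738  2.127553    1.27366556] [ 0.12  0.57  0.02  2.14  1.59  0.67 -0.96] [-119.3   -0.9  176.9]
turn units [ 0.04  0.01 -0.07] | shift units (tool after turn) [-0.72  0.03  0.9 ] (tool now) [-0.72  0.03  0.9 ]
turn units [0. 0. 0.] | shift units (tool after turn) [-0.38 -0.    0.8 ] (tool now) [-0.38 -0.    0.8 ]
turn units [0. 0. 0.] | shift units (tool after turn) [-0.24  0.    0.42] (tool now) [-0.24  0.    0.42]
```

servo_tool --pt "-0.36 0.02 0.45 0 0 0" --pt "-0.36 0.01 0.45 0 0 0" --pt "-0.19 0 0.4 0 0 0" --pt "-0.19 0 0.4 0 0 0" --pt "0 0 0 0 0 0"

```text
time_s: 17.25
ee_pos: [539.0, -325.0, 162.3]
ee_rot: [0.315, 0.53, 0.757, -0.217]
wrist_force: [0.3, 1.5, 1.7]
grip_width: -0.0
```

```bash
python3 - <<'E'
from meas import *
s=sense();print(s['time_s'],s['wrist_force'],loc(s['ee_pos']))
go([547.2,-337.7,161.5],Rt(45))
E
```

```text
17.25 [0.26265292 1.46671593 1.69703256] [-6.080e+01 -1.000e-01  1.623e+02]
turn units [ 0.03 -0.   -0.05] | shift units (tool after turn) [-0.33  0.11  0.37] (tool now) [-0.33  0.11  0.37]
```

servo_tool --pt "-0.15 0.05 0.18 0 0 0" --pt "-0.15 0.05 0.18 0 0 0" --pt "0 0 0.08 0 0 0" --pt "0 0 0 0 0 0"

```text
time_s: 17.58
ee_pos: [547.1, -335.8, 160.6]
ee_rot: [0.316, 0.53, 0.757, -0.215]
wrist_force: [-4.3, 6.5, 6.3]
grip_width: -0.002
```

servo_tool --pt "0 0 0.08 0 0 0" --pt "0 0 0.04 0 0 0" --pt "0 0 0 0 0 0"

```text
time_s: 17.83
ee_pos: [547.4, -336.2, 160.1]
ee_rot: [0.317, 0.529, 0.757, -0.215]
wrist_force: [-14.4, 19.8, 22.5]
grip_width: -0.001
```

At the stop (33 N). Back off and look.

servo_tool --pt "0 0 -0.5 0 0 0" --pt "0 0 -1 0 0 0" --pt "0 0 -1 0 0 0" --pt "0 0 -1 0 0 0" --pt "0 0 -1 0 0 0" --pt "0 0 -0.5 0 0 0" --pt "0 0 0 0 0 0" --pt "0 0 0 0 0 0" --pt "0 0 0 0 0 0" --pt "0 0 0 0 0 0" --pt "0 0 0 0 0 0" --pt "0 0 0 0 0 0" --pt "0 0 0 0 0 0" --pt "0 0 0 0 0 0" --pt "0 0 0 0 0 0" --pt "0 0 0 0 0 0" --pt "0 0 0 0 0 0" --pt "0 0 0 0 0 0"

```text
time_s: 19.33
ee_pos: [511.0, -240.0, 263.8]
ee_rot: [0.316, 0.53, 0.757, -0.215]
wrist_force: [-0.7, 0.3, 0.0]
grip_width: 0.002
```

```bash
python3 - <<'E'
from meas import *
s=sense();print(s['time_s'],loc(s['ee_pos']),s['wrist_force'],'pred spot',proj(cam('wrist',s),[546,-346.5,148.5]))
save('wrist','w7.png');save('top','t7.png')
a=cv2.imread('pics/w7.png');b=cv2.imread('pics/t7.png')
x=cv2.resize(b[130:270,100:440],(800,329))
cv2.imwrite('pics/c7.png',np.vstack([cv2.copyMakeBorder(cv2.resize(a,(360,270)),0,0,0,440,0),x]))
E
```

```text
19.3333 [-150.2    3.   263.8] [-0.68828759  0.33098895  0.0441789 ] pred spot (np.float64(276.87188790144717), np.float64(192.85621064795518))
```

View pics/c7.png

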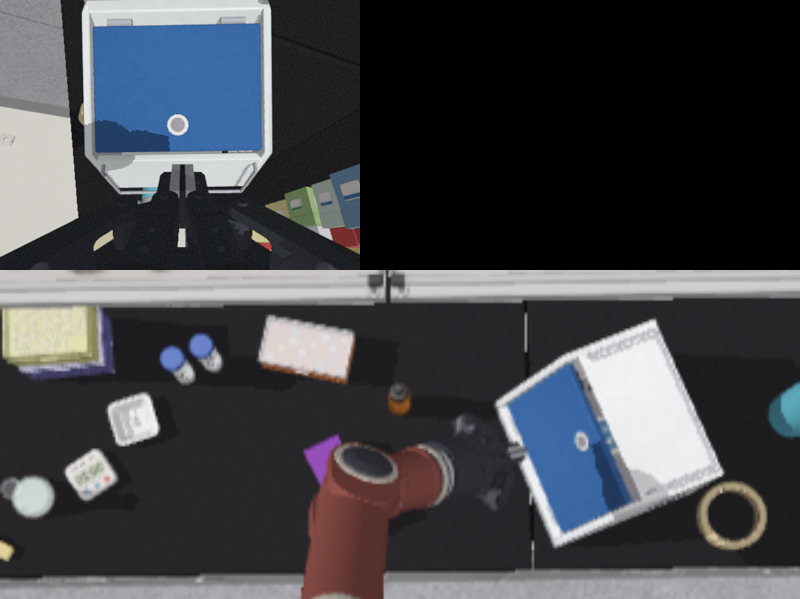

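The flap is shut 1.5 s after release. The spot is at (276,193), against (277,193) predicted for latched. The timer, tape and bottle look unmoved.

```bash
python3 -c "
from plant import close_job;print(close_job())"
```

```text
the job is handed in; nothing more can be done
None
```

The film box is standing inside the cabinet with the flap latched shut. I handed the job in after about 19 s of robot time; no verdict was reported.

I pressed the flap at its spot until it came free. The box went in over the open flap and under the roof, and I let it go on the floor. I then pushed the flap up along its arc with closed fingers and pressed it to the stop at about 33 N.

**Box:** the wrist view before closing showed it upright on the floor. Its middle was within about 5 mm of the marked point fore and aft, and within about 3 mm sideways. I could not see it again once the flap was shut.

**Flap:** 1.5 s after I took the hand away it was still shut. The spot was at pixel (276,193), against (277,193) predicted for latched.

**Bystanders:** the timer, tape roll and amber bottle looked unmoved in the last top view. I judged this by eye, not by measuring.

**Other readings:**
- The highest wrist force was about 46 N, through the fingertips, when I first pressed the flap. The limit is 120 N.
- The box was gripped about 29 mm from its middle instead of 35; I allowed for that when placing it.
- Two estimates of the cabinet's position differed by about 3 to 5 mm, so I used their average.

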